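# Fit the scale plate, find the heavier box and hold it ready over the scale

## Robot

A 7-joint arm with a two-finger parallel gripper is mounted at the origin on the work surface. World frame = base frame: x ahead of the robot, y to its left, z up, the work surface at z = 0. Lengths are in m, angles in rad, forces in N, time in s.
With the tool pointing down it reaches from about 0.4 to 0.85 m from the base axis. Payload 10.4 kg.
Tool frame: the origin (TCP) lies at the very end of the fingers, on their centre line; the grasp point (between the pads) lies manip.hold_point_z behind it (manip.hold_point_z is the distance from the TCP to the grasp point, in m); z points along the fingers, x is the direction in which the jaws open and shut, and the axes are right-handed (so a half turn about z gives the same grasp; the last joint's range is limited). The gripper opens to 85 mm and grips with 20 to 120 N. Pads are 22 mm wide; open, the fingers measure 114 mm over their backs; the gripper's body (76 mm by 85 mm) begins 54 mm behind the grasp point. The pads swing forward as they close: fully open they stand 13 mm farther back than shut.
Start: joints at [1.266, 0.332, -0.065, 1.46, 0.022, 1.35, -0.088], TCP at [0.174, -0.6, 0.231] pointing down, gripper open.
Joint ranges: [-2.6, 2.6], [-0.5, 2.12], [-1.47, 1.34], [0.16, 2.42], [-1.27, 4.41], [0.06, 2.06], [-2.6, 2.6]. Speed limits (rad/s): [2.22, 2.22, 2.79, 2.79, 3.14, 3.14, 3.14].

## Interface

Orientations are given as a unit quaternion [x, y, z, w].
In Python, from workcell import readout, camera, camera_info, manip gives the robot as it stands.
- The arm moves only by the tool play_rows, never from a script. Its argument "rows" is a list of rows, each a list of 3 entries, a list of its own where there are three numbers: the shift along the world's x, y, z in mm, then the turn, a rotation vector about the world's x, y, z in degrees, then the finger opening in mm, from 0 to 85.4. In form: [[[tx, ty, tz], [rx, ry, rz], fingers], ...]. A call has 1 to 12 rows; each row shifts and turns the commanded pose from where the row before left it; what a row does not reach is not made up. A row lasts 1/8 s, in which the tool goes at most 62.5 mm and 10.7 degrees, less where a joint would pass 70% of its speed; a pose out of reach is approached as far as the arm can. A call with a gripper value outside its range is refused whole. The fingers move at their own pace and stop on an object; "force" is the grip in N (left out, the last holds). Time passes only in rows, so rows that do not move let the fingers close. It gives the time, the measured TCP pose, the force and the opening at its end, in the units of the state.
- readout.get_obs(): the state, without advancing time (a new reading comes with each control period).
- camera(name): name is "scene" or "top" or "wrist"; returns the picture (400x640x3 uint8, blue, green, red); there is no depth.
- camera_info(name): a dict with "fx", "fy", "cx", "cy" (pixels), "k1" (the pictures are not rectified: a ray, as slopes to the right and down, at radius r is drawn at 1 + k1 r^2 times it, then the intrinsics apply), "world_from_camera" (4x4, takes a point from camera to world coordinates). Camera axes: x right, y up, looking along -z (the intrinsics and any distortion apply to the point x, -y, -z); pixel columns grow to the right and rows downward; lengths in m; the calibration is good to about 2 mm. A picture is of the moment at which its call begins: read the wrist's pose just before it. camera_info takes no time and is no camera call; for the wrist camera it gives the pose at the moment of the call.
- manip.hand_in(): hands the job in, once; it reports no verdict.
The state is a dict: "clock": time; "joint_pos": joint angles; "joint_velocities": joint speeds; "tau": joint torques, N m; "position": TCP position; "ee_rot": TCP orientation; "ft_force": force on the tool from outside, world axes, zero at the start; "torque": the same for the moment, N m; "grip_width": opening from 0.0 (shut) to 1.0 (fully open).
Only numpy, scipy, OpenCV 4.12 (cv2) and the standard library are available. Lean on these libraries where they do the work, as an engineer would, in place of code of your own. Each camera call takes 0.05 s, during which the arm holds its last target.

## Task

The letter scale is missing its plate: set the loose aluminium plate on the scale's round collar so that it sits fully home and level, and let go of it (which way its long side points does not matter). Then lift the two black boxes clear of the table one after the other - both of them, even if the first already feels heavy - to feel which is heavier, and leave the lighter one standing upright on the table, released. Finish while holding the heavier one in the gripper, upright and still, a few centimetres above the middle of the plate without touching it; do not put it down or let go, and leave everything else on the table undisturbed.

Things in the scene. Friction and masses are not known exactly. Their poses are not given: they have to be found in the camera images.
- table: the white enamel table, 1.4 x 1.9 m, fixed; origin: the middle of its top, whose surface is at height 0
- scale: letter scale, fixed: grey housing 140 (x) x 130 (y) x 40 mm high with a round steel collar standing on its middle up to 75 mm above the table; origin: centre of the housing's underside, z up, its small black display on the -x side
- scale_rim (a point): centre of the mouth of the scale's collar, 75 mm above the table, z up. The collar is a round cup: outer diameter 54 mm, inner diameter 46 mm, 31 mm deep, its rim 35 mm above the housing
- plate: the loose plate of the scale, 0.16 kg: aluminium slab 120 mm along its x, 60 mm along its y, 6 mm thick, with a round steel boss (diameter 40 mm, 8 mm tall) under its middle. Origin: centre of the boss's underside, z up; the slab lies 8 to 14 mm above the origin. It starts boss down on the table. Seated, the boss is inside the collar and the slab lies on the rim, so the origin is 8 mm below the rim and the slab's top is 6 mm above the rim
- box_a: closed black polystyrene box, 52 x 52 mm, 46 mm high, sides along its x and y; the other box looks exactly the same. Origin: centre of its underside, z up. A bushing rattles inside, with under 2 mm of play. One box weighs about 0.11 to 0.14 kg, the other about 0.37 to 0.49 kg; which is which changes from run to run and cannot be seen.
- box_b: closed black polystyrene box, 52 x 52 mm, 46 mm high, sides along its x and y; the other box looks exactly the same. Origin: centre of its underside, z up. A bushing rattles inside, with under 2 mm of play. One box weighs about 0.11 to 0.14 kg, the other about 0.37 to 0.49 kg; which is which changes from run to run and cannot be seen.
- tape_gun: bystander: green plastic tape gun body lying on its side, about 115 x 150 mm, 50 mm high; origin under its wide head
- ruler: bystander: flat rosewood ruler, 30 x 300 mm along its y, 6 mm thick; origin centre of underside
- tape_roll: bystander: cardboard-brown roll of tape lying flat, outer diameter 100 mm, 48 mm high; origin centre of underside
- parcel: bystander: cardboard parcel 130 (x) x 100 (y) x 60 mm high; origin centre of underside
- stamp: bystander: upright wooden hand stamp, foot diameter 34 mm, 62 mm high; origin centre of underside
- stapler: bystander: grey stapler 130 mm along its x, 32 mm wide, about 52 mm high; origin centre of underside
- mug: bystander: white mug, diameter 76 mm, 90 mm high, handle at its +y; origin centre of underside
Things that resemble listed ones, but are neither listed nor needed, are in the scene too. What is shaped like the box_a but orange, purple or red is not meant.

How it is judged:
On the way, in this order (a step that is already met when the one before it is completed fails the run):
1. the plate sits home and level on the collar, released (horizontal distance between plate and scale_rim below 0.006 m and z of plate in the frame of scale_rim between -0.0105 and -0.006 m and angle between plate's own z axis and vertical below 0.04 rad and linear speed of plate below 0.02 m/s and contact force between the fingers and plate below 0.1 N), for 0.2 s.
2. the lighter box has been lifted clear in the gripper while the heavier stands on the table (((height (world z) of box_a above 0.02 m and contact force between the fingers and box_a above 1 N and contact force between box_a and table below 0.05 N and height (world z) of box_b below 0.006 m and contact force between box_b and table above 2.4 N and contact force between each of the arm, the fingers and box_b below 0.05 N) or (height (world z) of box_b above 0.02 m and contact force between the fingers and box_b above 1 N and contact force between box_b and table below 0.05 N and height (world z) of box_a below 0.006 m and contact force between box_a and table above 2.4 N and contact force between each of the arm, the fingers and box_a below 0.05 N))), for 0.2 s.
At the end, for the whole second after the job is handed in: Plate home (2 mm), within 6 mm of the collar's centre, level to 0.04 rad, released. Heavier box gripped, still, upright to 0.2 rad, within 30 mm of the collar's axis, 8 to 100 mm above the plate, touching neither plate nor scale. Lighter box upright, at rest, released on the table (all of step 1 and ((horizontal distance between box_a and scale_rim below 0.03 m and z of box_a in the frame of scale_rim between 0.014 and 0.106 m and angle between box_a's own z axis and vertical below 0.2 rad and linear speed of box_a below 0.03 m/s and contact force between the fingers and box_a above 2 N and contact force between box_a and plate below 0.05 N and contact force between box_a and scale below 0.05 N and height (world z) of box_b below 0.006 m and angle between box_b's own z axis and vertical below 0.08 rad and linear speed of box_b below 0.02 m/s and contact force between box_b and table between 0.5 and 2.4 N and contact force between each of the arm, the fingers and box_b below 0.05 N) or (horizontal distance between box_b and scale_rim below 0.03 m and z of box_b in the frame of scale_rim between 0.014 and 0.106 m and angle between box_b's own z axis and vertical below 0.2 rad and linear speed of box_b below 0.03 m/s and contact force between the fingers and box_b above 2 N and contact force between box_b and plate below 0.05 N and contact force between box_b and scale below 0.05 N and height (world z) of box_a below 0.006 m and angle between box_a's own z axis and vertical below 0.08 rad and linear speed of box_a below 0.02 m/s and contact force between box_a and table between 0.5 and 2.4 N and contact force between each of the arm, the fingers and box_a below 0.05 N))); the arm keeps its last pose, push and grip.
It fails at once if one of the bystanders is pushed more than 30 mm from its place (distance of any of tape_gun, ruler, tape_roll, parcel, stamp, stapler, mug from where it was at the start of the episode above 0.03 m).
It also fails if it takes over 72 s, if anything falls off the work surface, if the arm or the gripper's body presses on something with over 40 N, if the wrist force passes 120 N, or if a joint passes its speed limit or range.

## Working session

There is one attempt and no reset: what is moved stays moved. The work goes in short steps, Python scripts to look and compute and a tool call to move; the robot and the scene stay as the last step left them, time stands still between calls to the robot, and variables do not carry over. Pictures are saved under pics/ and viewed, and the job is handed in when it is done.

Besides the shell and the picture viewer there is one more tool, called after "Emit:" as a command line: name --argument value ..., lists and objects as JSON in quotes. play_rows: Moves the arm, as the interface text tells. Its arguments: {"type":"object","properties":{"rows":{"type":"array"},"force":{"type":"number"}},"required":["rows"]}

```bash
mkdir -p pics; ls; python3 - <<'E'
from workcell import readout, camera, camera_info, manip
import cv2,json
for n in("scene","top","wrist"):
    i=camera_info(n); print(n,{k:(v if not hasattr(v,'tolist') else v.tolist()) for k,v in i.items()})
    cv2.imwrite(f"pics/{n}0.png",camera(n))
print(readout.get_obs()); print(manip.hold_point_z,dir(manip))
E
```

```text
pics
scene {'fx': 372.11074238534763, 'fy': 372.11074238534763, 'cx': 324.39695267544505, 'cy': 201.8063550226361, 'k1': -1.577428367887298e-05, 'world_from_camera': [[0.8792814804604074, -0.41018208576421866, 0.2421048009384978, 0.9029978519807306], [0.4762736639655982, 0.7515797652509466, -0.45638936608790165, -0.6047953315395619], [0.00524167264706174, 0.5166028580867971, 0.8562090935539135, 1.1988482603084167], [0.0, 0.0, 0.0, 1.0]]}
top {'fx': 490.79046973839155, 'fy': 490.79046973839155, 'cx': 318.52212497849507, 'cy': 194.78798870990332, 'k1': -0.11219687881955444, 'world_from_camera': [[-0.004929562039452718, 0.9863778178388414, -0.1644217135708807, 0.3110681129551462], [-0.9999876256204746, -0.004752410953400966, 0.0014707807639276148, -0.013383424005028878], [0.0006693459678910673, 0.16442692925921698, 0.9863890393299997, 1.6305282776442287], [0.0, 0.0, 0.0, 1.0]]}
wrist {'fx': 285.4063864904294, 'fy': 285.4063864904294, 'cx': 319.8549089850846, 'cy': 200.83082158719674, 'k1': 0.00795220902677654, 'world_from_camera': [[0.2770508242917386, 0.9136528339647787, 0.297458131083
[... 638 characters left out ...]
n': array([ 0.17371833, -0.60007366,  0.23071131]), 'ee_rot': array([ 7.99413428e-01, -6.00781066e-01, -4.34541980e-04, -3.03697970e-04]), 'ft_force': array([-0.29234546,  0.17663826, -0.18609351]), 'torque': array([-0.01367723,  0.0079157 ,  0.0006415 ]), 'grip_width': 1.0019922175276166}
0.0187 ['MotionError', '__class__', '__delattr__', '__dict__', '__dir__', '__doc__', '__eq__', '__format__', '__ge__', '__getattribute__', '__getstate__', '__gt__', '__hash__', '__init__', '__init_subclass__', '__le__', '__lt__', '__module__', '__ne__', '__new__', '__reduce__', '__reduce_ex__', '__repr__', '__setattr__', '__sizeof__', '__str__', '__subclasshook__', '__weakref__', 'hand_in', 'hold_point_z']
```

View pics/scene0.png

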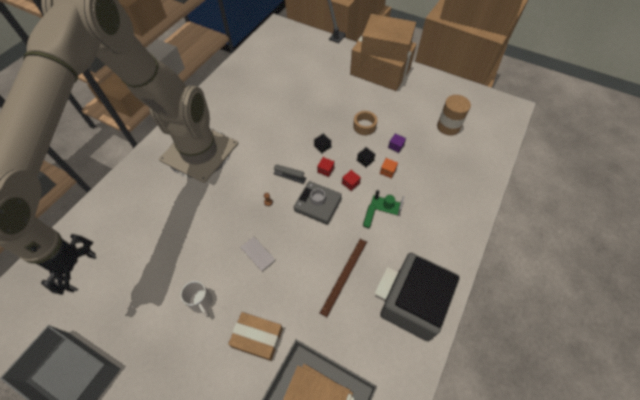

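View pics/top0.png

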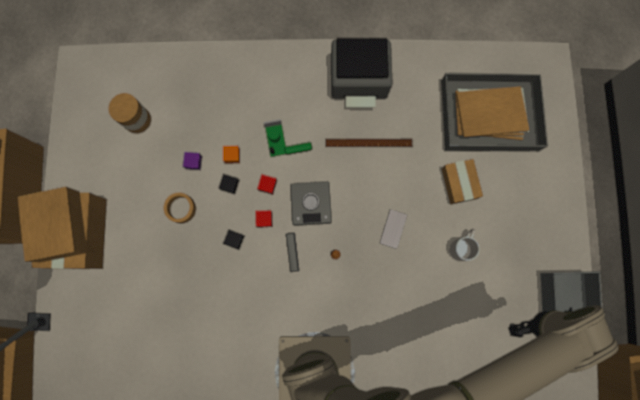

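View pics/wrist0.png

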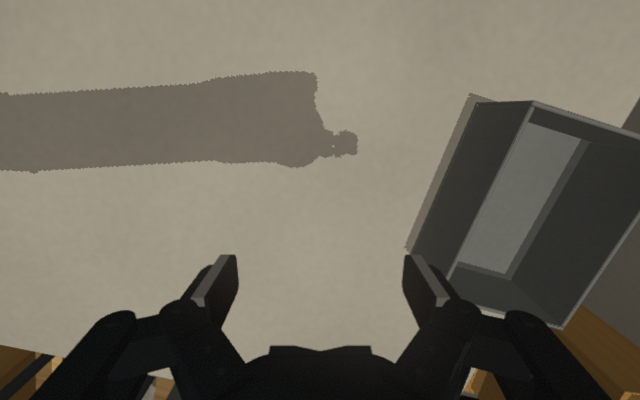

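The top view shows the plate at (393,228), the scale at (311,203) and black boxes at (229,184) and (234,239). The two red boxes, the orange one and the purple one are decoys. Next I'll measure these positions.

```bash
cat > h.py <<'E'
import numpy as np, cv2
from workcell import readout, camera, camera_info, manip
def ray(i,u,v):
    d=np.array([(u-i['cx'])/i['fx'],(v-i['cy'])/i['fy']]); s=d.copy()
    for _ in range(10): s=d/(1+i['k1']*(s@s))
    T=np.array(i['world_from_camera']); return T[:3,3],T[:3,:3]@np.array([s[0],-s[1],-1.])
def onplane(i,u,v,z):
    o,d=ray(i,u,v); return o+d*(z-o[2])/d[2]
def proj(i,p):
    T=np.array(i['world_from_camera']); q=T[:3,:3].T@(np.asarray(p)-T[:3,3])
    s=np.array([q[0],-q[1]])/-q[2]; s=s*(1+i['k1']*(s@s)); return s[0]*i['fx']+i['cx'],s[1]*i['fy']+i['cy']
def shot(n,f):
    i=camera_info(n); im=camera(n); cv2.imwrite(f'pics/{f}.png',im); return i,im
def rectz(i,cnt,z):
    """min-area rect of contour cast on plane z: centre, sizes(mm), angle deg"""
    P=np.array([onplane(i,*p,z)[:2] for p in cnt.reshape(-1,2)],np.float32)
    c,s,a=cv2.minAreaRect(P*1000); return np.round(c,1),np.round(s,1),round(a,1)
E
python3 - <<'E'
from h import *
i=camera_info('top'); im=cv2.imread('pics/top0.png')
for n,u,v,z in(("plate",393,228,.014),("scale",311,203,.075),("b1",229,184,.046),("b2",234,239,.046),("mug",466,247,.05),("stamp",335,254,.06),("stapler",292,252,.05),("roll",179,208,.048),("red1",264,219,.046),("red2",267,184,.046),("orange",231,155,.046)):
    print(n,np.round(onplane(i,u,v,z),3))
c=im[120:270,150:430]; cv2.imwrite('pics/topcrop.png',cv2.resize(c,None,fx=2.8,fy=2.8,interpolation=cv2.INTER_CUBIC))
E
```

```text
plate [ 0.468 -0.262  0.014]
scale [0.544 0.009 0.075]
b1 [0.613 0.279 0.046]
b2 [0.431 0.259 0.046]
mug [ 0.4   -0.494  0.05 ]
stamp [ 0.381 -0.067  0.06 ]
stapler [0.389 0.07  0.05 ]
roll [0.533 0.443 0.048]
red1 [0.496 0.162 0.046]
red2 [0.612 0.154 0.046]
orange [0.711 0.275 0.046]
```

View pics/topcrop.png

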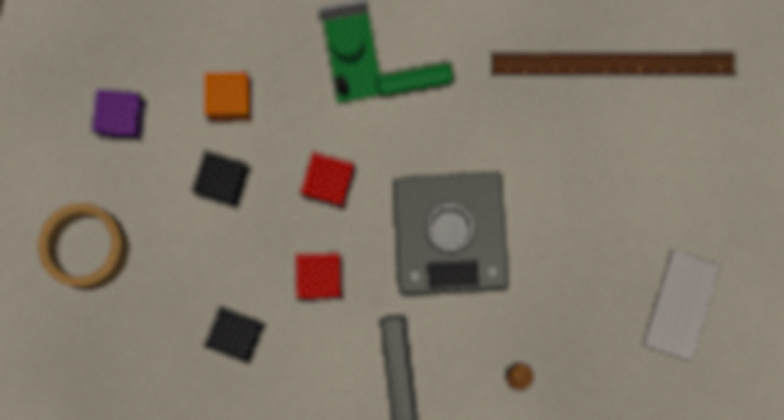

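There are two black cubes in the crop, (221,178) and (235,335). They fit box_a and box_b; the red, orange and purple ones are excluded by colour. The light slab at (682,303) is the plate. I'll move above it.

Emit:
play_rows --rows '[[[20,22,0],[0,0,-2],85],[[38,44,0],[0,0,-4],85],[[38,44,0],[0,0,-4],85],[[38,44,0],[0,0,-5],85],[[38,44,0],[0,0,-5],85],[[38,44,0],[0,0,-5],85],[[38,44,0],[0,0,-5],85],[[30,36,0],[0,0,-3],85],[[16,16,0],[0,0,0],85],[[0,0,0],[0,0,0],85]]'

```text
clock: 1.4
position: [0.4688, -0.2606, 0.2311]
ee_rot: [-0.597, 0.802, 0.0, 0.0]
ft_force: [-0.5, 0.1, 0.5]
grip_width: 0.996
```

```bash
python3 - <<'E'
from h import *
i,im=shot('wrist','w1'); o=readout.get_obs(); print(o['clock'],o['position'],o['joint_pos'],o['ft_force'],o['grip_width'])
from scipy.spatial.transform import Rotation as R
print(R.from_quat(o['ee_rot']).as_matrix().round(4))
print(i['world_from_camera'])
E
```

```text
1.45 [ 0.467782   -0.2621455   0.23106158] [ 0.72958734  0.15755055 -0.336518    1.68203599  0.05375931  1.31162321
 -1.48062672] [-0.64286436 -0.89997442 -0.77332762] 0.9942655974942214
[[-2.888e-01 -9.574e-01 -6.000e-04]
 [-9.574e-01  2.888e-01  1.000e-04]
 [ 1.000e-04  6.000e-04 -1.000e+00]]
[[-0.287562    0.910804    0.29621643  0.54563372]
 [-0.95776115 -0.2730453  -0.09022108 -0.28363239]
 [-0.00129322 -0.30964874  0.95085014  0.37506926]
 [ 0.          0.          0.          1.        ]]
```

View pics/w1.png

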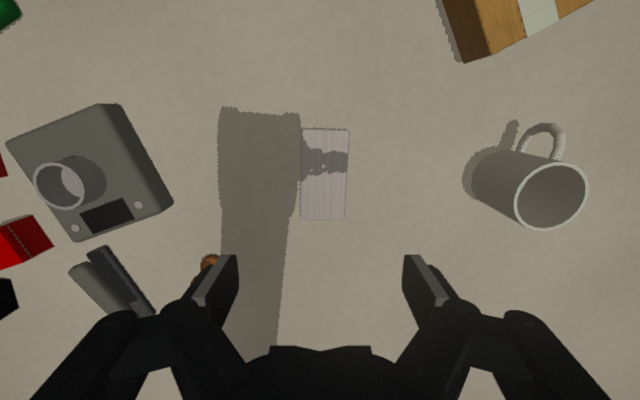

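The plate is at about (301–349, 128–220), aligned with the jaws. The collar's mouth is at about (60,185). I'll enlarge both.

```bash
python3 - <<'E'
from h import *
im=cv2.imread('pics/w1.png')
a=cv2.resize(im[115:235,285:365],None,fx=5,fy=5,interpolation=cv2.INTER_CUBIC)
cv2.imwrite('pics/w1p.png',a)
E
```

```text
(no output)
```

View pics/w1p.png

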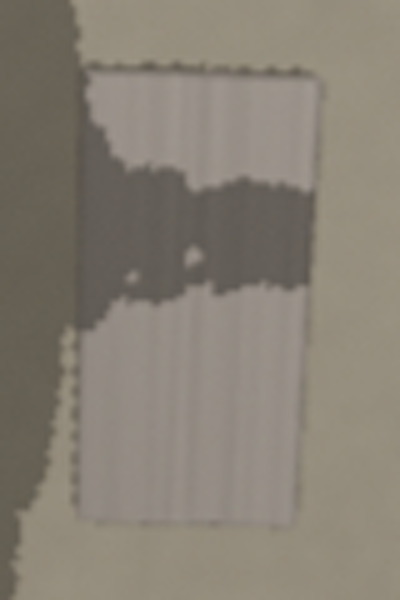

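```bash
python3 - <<'E'
from h import *
# recorded pose of w1
T=np.array([[-0.287562,0.910804,0.29621643,0.54563372],[-0.95776115,-0.2730453,-0.09022108,-0.28363239],[-0.00129322,-0.30964874,0.95085014,0.37506926],[0,0,0,1]])
i=dict(camera_info('wrist'));i['world_from_camera']=T
C=[(85,72),(322,77),(298,523),(78,519)]
P=np.array([onplane(i,285+u/5-.4,115+v/5-.4,.014) for u,v in C])
print(P.round(4),P.mean(0),[np.linalg.norm(P[k]-P[k-1]).round(4) for k in range(4)])
e=(P[3]-P[0]+P[2]-P[1])[:2];print('long axis',np.degrees(np.arctan2(e[1],e[0])),np.degrees(np.arctan2(P[1]-P[0],1)[1]))
for a,b in((0,1),(3,2)):
    d=P[b]-P[a];print(np.degrees(np.arctan2(d[1],d[0])))
E
```

```text
[[ 0.5285 -0.2546  0.014 ]
 [ 0.5106 -0.3101  0.014 ]
 [ 0.3985 -0.2735  0.014 ]
 [ 0.4168 -0.2166  0.014 ]] [ 0.46361321 -0.26368867  0.014     ] [np.float64(0.118), np.float64(0.0583), np.float64(0.1179), np.float64(0.0598)]
long axis 161.58191639493822 -3.175962912071944
-107.88526497169849
-107.80044032715944
```

Emit:
play_rows --rows '[[[-2,-1,-30],[0,0,-1.3],85],[[-2,-1,-50],[0,0,0],85],[[0,0,-50],[0,0,0],85],[[0,0,-20],[0,0,0],85],[[0,0,0],[0,0,0],85]]'

```text
clock: 2.08
position: [0.4619, -0.2651, 0.0799]
ee_rot: [-0.586, 0.81, 0.001, -0.001]
ft_force: [-0.2, 0.1, -0.3]
grip_width: 0.993
```

```bash
python3 - <<'E'
from h import *
i,im=shot('wrist','w2'); o=readout.get_obs(); print(o['clock'],o['position'],o['ee_rot'])
np.save('w2T.npy',i['world_from_camera'])
print(proj(i,[.4636,-.2637,.014]))
E
```

```text
2.125 [ 0.46301233 -0.2653702   0.08138648] [-5.86034728e-01  8.10285823e-01  2.46928855e-04 -3.48472326e-04]
(np.float64(317.7869946971353), np.float64(213.50978489807488))
```

View pics/w2.png

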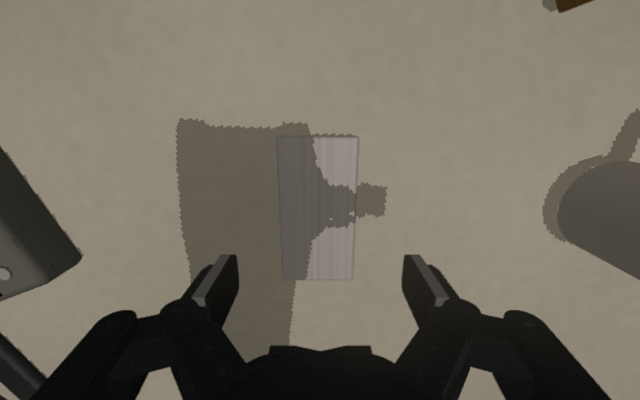

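```bash
python3 - <<'E'
from h import *
i=dict(camera_info('wrist'));i['world_from_camera']=np.load('w2T.npy')
P=np.array([onplane(i,u,v,.014) for u,v in [(277.5,136.5),(358,136.5),(352,279),(281.5,279)]])
print(P.round(4),P.mean(0),[np.linalg.norm(P[k]-P[k-1]).round(4) for k in range(4)])
for a,b in((0,1),(3,2)):
    d=P[b]-P[a];print(np.degrees(np.arctan2(d[1],d[0])))
E
```

```text
[[ 0.5289 -0.2549  0.014 ]
 [ 0.5107 -0.3099  0.014 ]
 [ 0.3981 -0.2725  0.014 ]
 [ 0.4169 -0.2156  0.014 ]] [ 0.46364451 -0.26323451  0.014     ] [np.float64(0.1186), np.float64(0.0579), np.float64(0.1186), np.float64(0.0599)]
-108.31944976486828
-108.29542755226632
```

Emit:
play_rows --rows '[[[0,1,-45],[0,0,0],85],[[0.5,0.5,-25],[0,0,0],80],[[0,0,-9],[0,0,0],72],[[0,0,0],[0,0,0],68],[[0,0,0],[0,0,0],68]]' --force 50

```text
clock: 2.75
position: [0.4652, -0.2635, 0.0038]
ee_rot: [-0.587, 0.81, -0.001, 0.0]
ft_force: [0.4, 0.6, 0.7]
grip_width: 0.796
```

```bash
python3 - <<'E'
from h import *
i,im=shot('wrist','w3'); o=readout.get_obs(); print(o['clock'],o['position'],o['ft_force'],o['grip_width'])
E
```

```text
2.8 [ 0.46514379 -0.26347589  0.00371329] [ 0.57457043 -1.4500341  -0.40825507] 0.7974550299952475
```

View pics/w3.png

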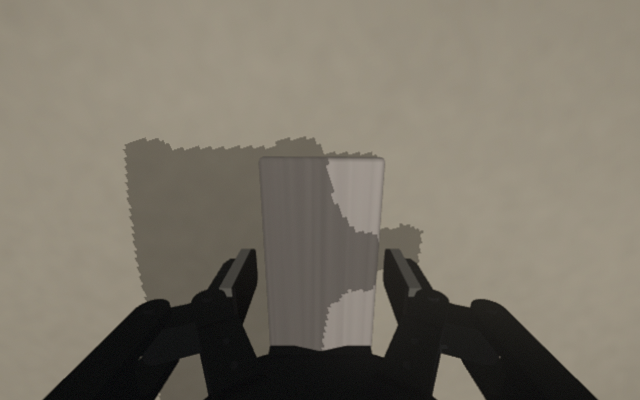

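Emit:
play_rows --rows '[[[0,0,-3],[0,0,0],68],[[0,0,0],[0,0,0],50],[[0,0,0],[0,0,0],50],[[0,0,0],[0,0,0],50],[[0,0,0],[0,0,0],50]]' --force 60

```text
clock: 3.42
position: [0.4645, -0.2631, -0.0001]
ee_rot: [-0.587, 0.81, -0.0, -0.0]
ft_force: [-2.2, -0.2, 6.9]
grip_width: 0.677
```

```bash
python3 - <<'E'
from h import *
i,im=shot('wrist','w4'); o=readout.get_obs(); print(o['clock'],o['position'],o['ft_force'],o['grip_width'])
E
```

```text
3.475 [ 4.64492648e-01 -2.63063881e-01 -3.57996195e-05] [-2.39060247  1.1538061   6.33833128] 0.6791624376712299
```

View pics/w4.png

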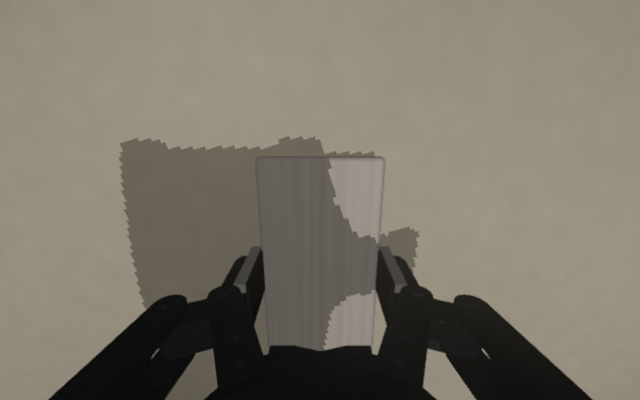

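Emit:
play_rows --rows '[[[0,0,10],[0,0,0],50],[[0,0,30],[0,0,0],50],[[0,0,40],[0,0,0],50],[[0,0,40],[0,0,0],50],[[0,0,40],[0,0,0],50],[[0,0,0],[0,0,0],50]]'

```text
clock: 4.22
position: [0.466, -0.2635, 0.1629]
ee_rot: [-0.587, 0.81, -0.003, 0.001]
ft_force: [0.2, -0.3, -1.9]
grip_width: 0.68
```

```bash
python3 - <<'E'
from h import *
i,im=shot('wrist','w5'); o=readout.get_obs(); print(o['clock'],o['position'],o['ft_force'],o['grip_width'])
E
```

```text
4.275 [ 0.46483961 -0.26306753  0.16069179] [ 0.13859211 -0.43092836 -2.53912866] 0.6793561115481579
```

View pics/w5.png

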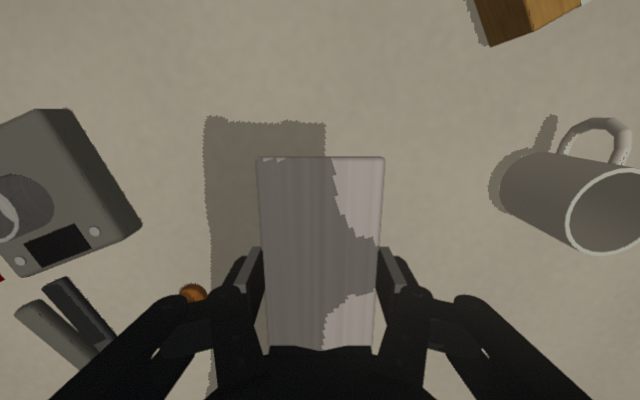

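Emit:
play_rows --rows '[[[6,20,0],[0,0,0],50],[[10,30,0],[0,0,0],50],[[10,30,0],[0,0,0],50],[[5,20,0],[0,0,0],50],[[0,0,0],[0,0,0],50],[[0,0,0],[0,0,0],50]]'

```text
clock: 5.03
position: [0.4946, -0.1637, 0.1585]
ee_rot: [-0.586, 0.81, 0.0, -0.001]
ft_force: [0.1, -0.3, -1.0]
grip_width: 0.679
```

```bash
python3 - <<'E'
from h import *
i,im=shot('wrist','w6'); o=readout.get_obs(); print(o['clock'],o['position'],o['ft_force'],o['grip_width']);np.save('w6T.npy',i['world_from_camera'])
cv2.imwrite('pics/w6c.png',cv2.resize(im[120:270,40:220],None,fx=4,fy=4,interpolation=cv2.INTER_CUBIC))
E
```

```text
5.075 [ 0.494656   -0.16395654  0.1587131 ] [ 0.46753297 -0.63123213 -0.65443796] 0.6793472296477014
```

View pics/w6.png

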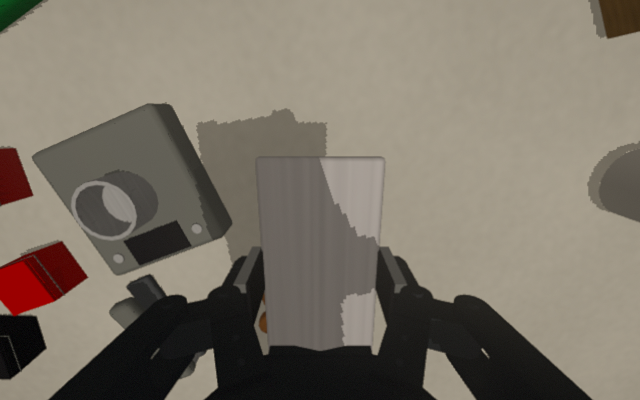

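View pics/w6c.png

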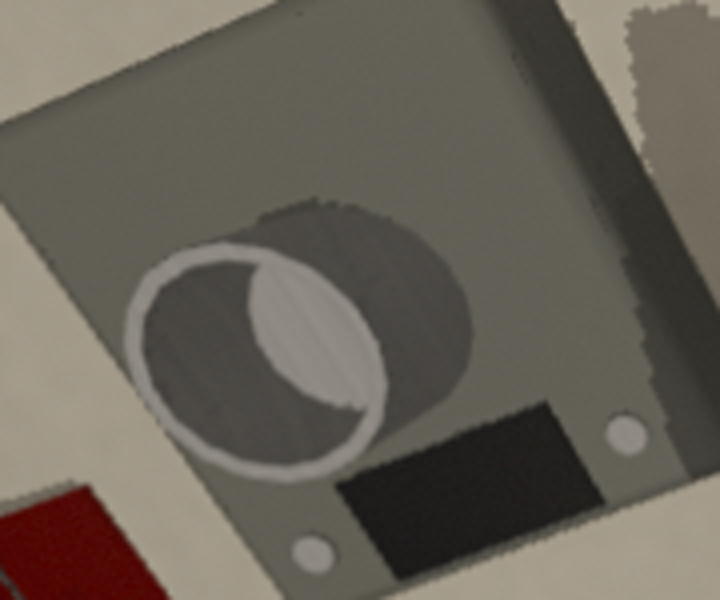

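```bash
python3 - <<'E'
from h import *
from scipy.optimize import least_squares
i=dict(camera_info('wrist'));i['world_from_camera']=np.load('w6T.npy')
P=np.array([onplane(i,40+u/4-.4,120+v/4-.4,.075)[:2] for u,v in [(125,325),(145,268),(222,243),(330,290),(375,345),(387,395),(365,445),(285,482),(205,453),(150,390)]])
f=lambda q:np.hypot(*(P-q[:2]).T)-q[2]
r=least_squares(f,[.54,.01,.027]);print(r.x,r.fun.round(4))
# plate
o=[.4947,-.1639,.1587];zt=.1587+.014
Q=np.array([onplane(i,u,v,zt)[:2] for u,v in[(256.5,157),(385,157)]]);print(Q,Q.mean(0),np.linalg.norm(Q[0]-Q[1]))
d=np.array([-.949,.312]);print('plate centre',Q.mean(0)+.06*d)
im=cv2.imread('pics/top0.png');cv2.imwrite('pics/t0c.png',cv2.resize(im[170:240,275:350],None,fx=8,fy=8,interpolation=cv2.INTER_CUBIC))
E
```

```text
[0.54909219 0.01057048 0.02624824] [ 0.0004  0.0014  0.0002 -0.0013 -0.0003  0.0005  0.0001  0.001  -0.0004
 -0.0017]
[[ 0.55964623 -0.15460454]
 [ 0.5413273  -0.21012589]] [ 0.55048677 -0.18236521] 0.05846539800827603
plate centre [ 0.49354677 -0.16364521]
```

View pics/t0c.png

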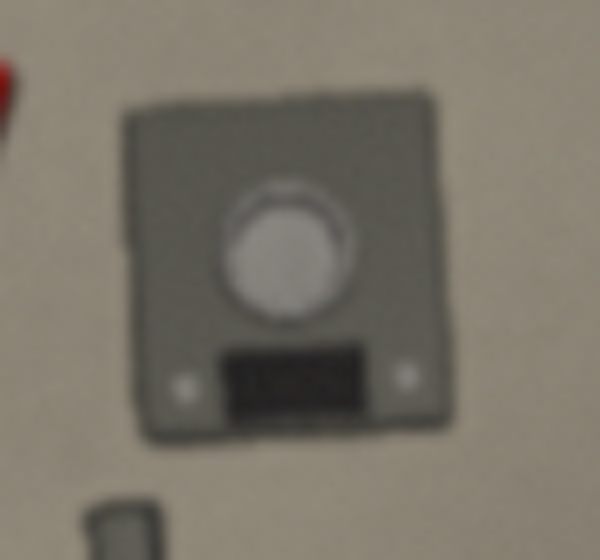

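Emit:
play_rows --rows '[[[7,20,0],[0,0,0],50],[[10,30,0],[0,0,0],50],[[8,25,0],[0,0,0],50],[[0,0,0],[0,0,0],50],[[0,0,0],[0,0,0],50]]'

```text
clock: 5.7
position: [0.5199, -0.0893, 0.1591]
ee_rot: [-0.586, 0.81, -0.0, -0.0]
ft_force: [0.0, 0.6, -1.6]
grip_width: 0.679
```

```bash
python3 - <<'E'
from h import *
i,im=shot('wrist','w7'); o=readout.get_obs(); print(o['clock'],o['position'],o['ft_force'],o['grip_width'],proj(i,[.549,.0105,.075]));np.save('w7T.npy',i['world_from_camera'])
cv2.imwrite('pics/w7c.png',cv2.resize(im[120:270,130:270],None,fx=4,fy=4,interpolation=cv2.INTER_CUBIC))
E
```

```text
5.75 [ 0.51991897 -0.08944283  0.15909401] [ 0.36455562 -0.28146318 -1.54589962] 0.6797557803931821 (np.float64(197.89287322463372), np.float64(211.67786492199124))
```

View pics/w7c.png

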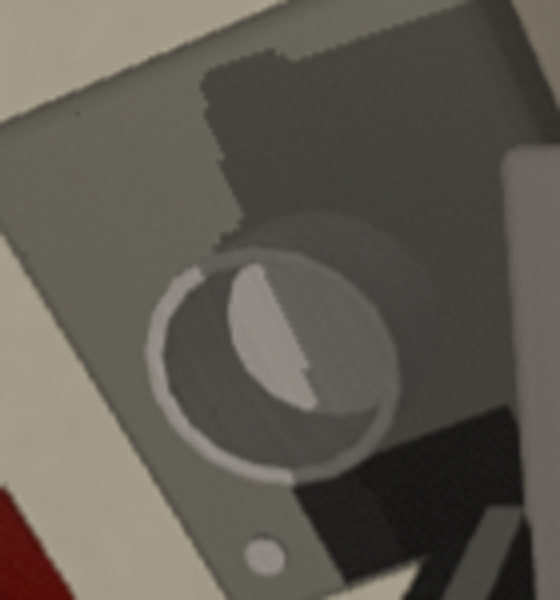

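```bash
python3 - <<'E'
from h import *
from scipy.optimize import least_squares
i=dict(camera_info('wrist'));i['world_from_camera']=np.load('w7T.npy')
P=np.array([onplane(i,130+u/4-.4,120+v/4-.4,.075)[:2] for u,v in [(145,350),(192,268),(250,247),(330,270),(378,318),(401,380),(382,440),(290,486),(215,455),(162,405)]])
f=lambda q:np.hypot(*(P-q[:2]).T)-q[2]
r=least_squares(f,[.54,.01,.027]);print(r.x,r.fun.round(4))
i=camera_info('top');print(onplane(i,310.7,200.1,.075))
zt=.1591+.014;i=dict(i)
E
```

```text
[0.54864255 0.01035408 0.02644771] [ 0.0006 -0.0001  0.0004 -0.0003 -0.0006  0.0002  0.0002  0.0008 -0.0013
 -0.0001]
[0.55320776 0.00947135 0.075     ]
```

Emit:
play_rows --rows '[[[6,20,0],[0,0,0],50],[[9,30,0],[0,0,0],50],[[9,30,0],[0,0,0],50],[[6,19.5,-10],[0,0,0],50],[[0,0,-30],[0,0,0],50],[[0,0,-30],[0,0,0],50],[[0,0,-6],[0,0,0],50],[[0,0,0],[0,0,0],50],[[0,0,0],[0,0,0],50]]'

```text
clock: 6.88
position: [0.5512, 0.0114, 0.0847]
ee_rot: [-0.586, 0.81, -0.001, 0.001]
ft_force: [-0.5, -0.7, -1.3]
grip_width: 0.686
```

```bash
python3 - <<'E'
from h import *
i,im=shot('wrist','w8'); o=readout.get_obs(); print(o['clock'],o['position'],o['ft_force'],o['grip_width'])
i,im=shot('top','t8');cv2.imwrite('pics/t8c.png',cv2.resize(im[150:250,260:360],None,fx=6,fy=6,interpolation=cv2.INTER_CUBIC))
E
```

```text
6.925 [0.55112787 0.01144038 0.0846092 ] [-0.4802233  -0.86905417 -1.90478019] 0.6803121377530928
```

View pics/w8.png

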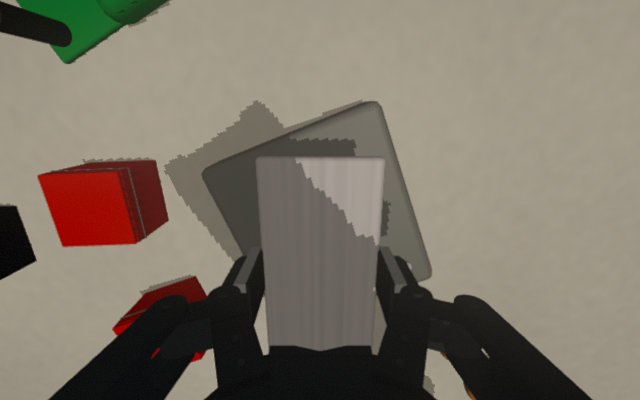

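Emit:
play_rows --rows '[[[-1,-1,-5],[0,0,0],50],[[0,0,-5],[0,0,0],50],[[0,0,-4],[0,0,0],50],[[0,0,0],[0,0,0],50]]'

```text
clock: 7.48
position: [0.549, 0.0107, 0.0688]
ee_rot: [-0.587, 0.81, 0.0, -0.0]
ft_force: [0.4, 0.6, -1.0]
grip_width: 0.677
```

Emit:
play_rows --rows '[[[0,0,-1],[0,0,0],50],[[0,0,-1],[0,0,0],50],[[0,0,0],[0,0,0],50]]'

```text
clock: 7.85
position: [0.5493, 0.0106, 0.0673]
ee_rot: [-0.587, 0.81, -0.0, -0.0]
ft_force: [0.0, 0.1, -1.0]
grip_width: 0.679
```

Emit:
play_rows --rows '[[[0,0,-0.7],[0,0,0],50],[[0,0,-0.7],[0,0,0],50],[[0,0,0],[0,0,0],50]]'

```text
clock: 8.22
position: [0.5495, 0.0106, 0.0669]
ee_rot: [-0.587, 0.81, -0.0, -0.0]
ft_force: [-4.8, -0.6, 10.1]
grip_width: 0.68
```

Emit:
play_rows --rows '[[[0,0,0],[0,0,0],62],[[0,0,0],[0,0,0],66],[[0,0,0],[0,0,0],74],[[0,0,0],[0,0,0],80],[[0,0,0],[0,0,0],80]]'

```text
clock: 8.85
position: [0.5493, 0.0106, 0.0659]
ee_rot: [-0.587, 0.81, -0.0, -0.0]
ft_force: [0.4, -0.2, 0.9]
grip_width: 0.939
```

```bash
python3 - <<'E'
from h import *
i,im=shot('wrist','w9'); o=readout.get_obs(); print(o['clock'],o['position'],o['ft_force'],o['grip_width']);np.save('w9T.npy',i['world_from_camera'])
E
```

```text
8.9 [0.54931787 0.01063992 0.06591818] [-0.17154529 -0.93054143  0.41487531] 0.9365936887945554
```

View pics/w9.png

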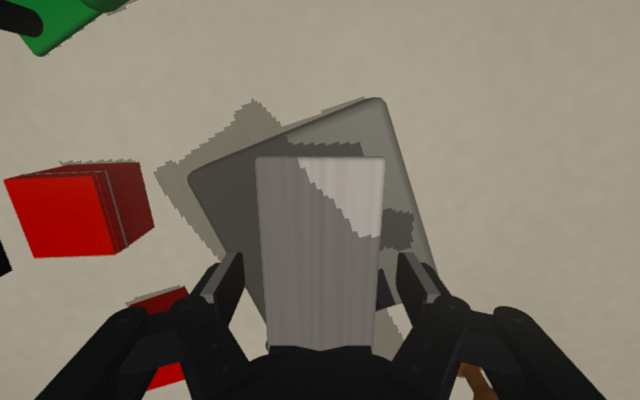

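Emit:
play_rows --rows '[[[0,0,15],[0,0,0],85],[[0,0,30],[0,0,0],85],[[0,0,45],[0,0,0],85],[[0,0,45],[0,0,0],85],[[0,0,20],[0,0,0],85],[[0,0,0],[0,0,0],85]]'

```text
clock: 9.65
position: [0.5502, 0.0109, 0.2234]
ee_rot: [-0.587, 0.81, -0.001, 0.002]
ft_force: [0.1, 0.8, 0.1]
grip_width: 0.996
```

```bash
python3 - <<'E'
from h import *
i,im=shot('wrist','w10'); o=readout.get_obs(); print(o['clock'],o['position'],o['ft_force'],o['grip_width']);np.save('w10T.npy',i['world_from_camera'])
i,im=shot('scene','s10');cv2.imwrite('pics/s10c.png',cv2.resize(im[150:250,260:380],None,fx=6,fy=6,interpolation=cv2.INTER_CUBIC))
E
```

```text
9.7 [0.54955598 0.01070083 0.22174452] [ 0.22901999  0.7168352  -0.44339747] 0.995323339048512
```

View pics/w10.png

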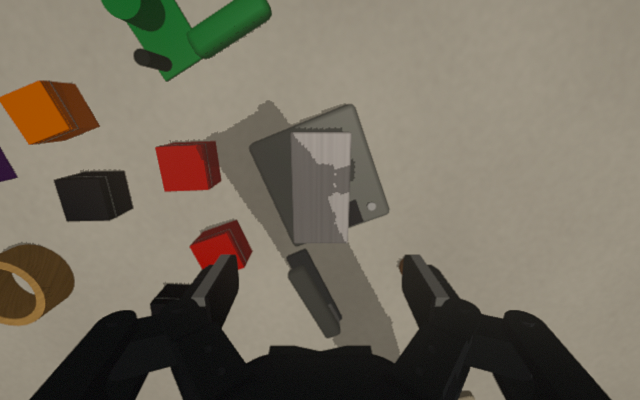

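View pics/s10c.png

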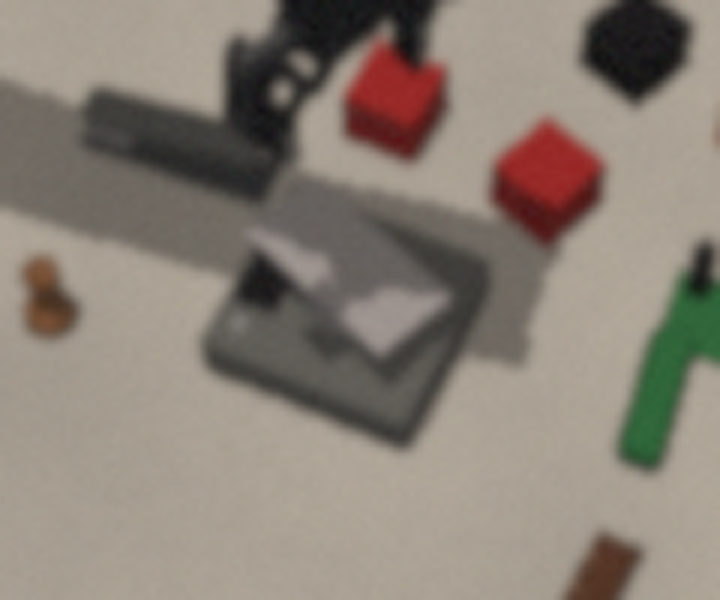

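```bash
python3 - <<'E'
from h import *
i=dict(camera_info('wrist'));i['world_from_camera']=np.load('w10T.npy')
P=np.array([onplane(i,u,v,.081) for u,v in [(292,132),(351,133),(349,243),(293,243)]])
print(P.round(4),P.mean(0),[np.linalg.norm(P[k]-P[k-1]).round(4) for k in range(4)])
# near black box top face corners
B=np.array([onplane(i,u,v,.046) for u,v in [(54,181),(108,172),(123,216),(65,222)]]);print(B.round(4),B.mean(0))
E
```

```text
[[ 6.143e-01  1.900e-02  8.100e-02]
 [ 5.953e-01 -3.560e-02  8.100e-02]
 [ 4.819e-01 -2.000e-04  8.100e-02]
 [ 5.012e-01  5.880e-02  8.100e-02]] [0.54818849 0.01049198 0.081     ] [np.float64(0.1199), np.float64(0.0578), np.float64(0.1188), np.float64(0.062)]
[[0.6463 0.3023 0.046 ]
 [0.6363 0.238  0.046 ]
 [0.5835 0.2494 0.046 ]
 [0.5984 0.3194 0.046 ]] [0.61611961 0.27727474 0.046     ]
```

The plate is seated: the corners on the z=81 mm plane give a 119×60 mm rectangle centred at (0.548, 0.0105), which matches the collar. Now the first box.

Emit:
play_rows --rows '[[[5,20,0],[0,0,0],85],[[10,45,0],[0,0,0],85],[[12,50,0],[0,0,0],85],[[12,50,0],[0,0,0],85],[[12,50,-10],[0,0,0],85],[[10,37,-20],[0,0,0],85],[[4,15,-20],[0,0,0],85],[[0,0,0],[0,0,0],85],[[0,0,0],[0,0,0],85]]'

```text
clock: 10.88
position: [0.6145, 0.2766, 0.1711]
ee_rot: [-0.586, 0.81, -0.0, -0.0]
ft_force: [0.1, -0.9, 0.4]
grip_width: 1.0
```

```bash
python3 - <<'E'
from h import *
i,im=shot('wrist','w11'); o=readout.get_obs(); print(o['clock'],o['position'],o['ft_force'],o['ee_rot'],o['joint_pos']);np.save('w11T.npy',i['world_from_camera'])
E
```

```text
10.925 [0.61478564 0.27643571 0.17165926] [-0.41054739 -0.16886408 -0.30807212] [-5.86133991e-01  8.10214020e-01 -3.86850643e-04  1.92937392e-04] [-0.090757    0.53805858 -0.57610384  1.36922899  0.29322931  1.31866141
 -2.56368763]
```

View pics/w11.png

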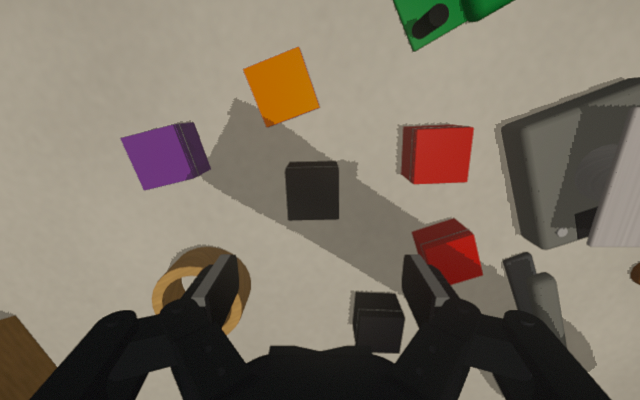

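```bash
python3 - <<'E'
from h import *
i=dict(camera_info('wrist'));i['world_from_camera']=np.load('w11T.npy')
im=cv2.imread('pics/w11.png')
for (u0,v0,u1,v1) in((270,140,355,235),(350,280,408,360)):
    m=(im[v0:v1,u0:u1].max(2)<45).astype(np.uint8)*255
    c=max(cv2.findContours(m,0,cv2.CHAIN_APPROX_NONE)[0],key=cv2.contourArea)+[u0,v0]
    print(rectz(i,c,.046),cv2.boundingRect(c))
B=np.array([onplane(i,u,v,.046) for u,v in [(286,170),(338,169),(339,219),(287,220)]]);print(B.round(4))
cv2.imwrite('pics/w11c.png',cv2.resize(im[145:235,270:355],None,fx=6,fy=6,interpolation=cv2.INTER_CUBIC))
E
```

```text
(array([616.8, 284.2]), array([49.5, 52. ]), 73.1) (286, 168, 52, 52)
(array([440. , 264.9]), array([58.1, 94.3]), 69.4) (350, 293, 54, 67)
[[0.6472 0.3002 0.046 ]
 [0.6325 0.2526 0.046 ]
 [0.5831 0.2668 0.046 ]
 [0.5986 0.3171 0.046 ]]
```

View pics/w11c.png

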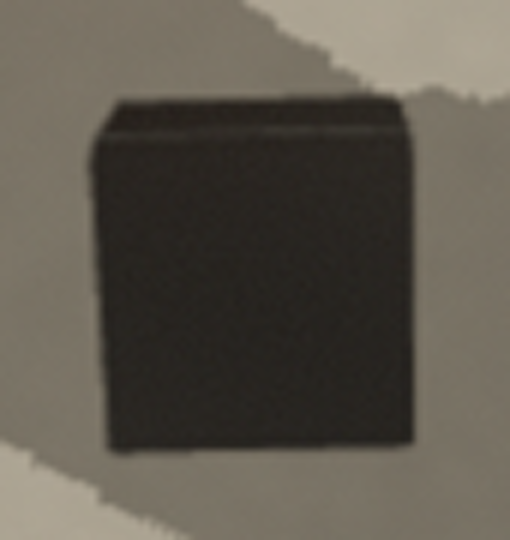

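Emit:
play_rows --rows '[[[0,1,0],[0,0,7],85],[[0,1,0],[0,0,10],85],[[0,1,0],[0,0,10],85],[[0,1,0],[0,0,10],85],[[0,1,0],[0,0,10],85],[[0,1,0],[0,0,10],85],[[0,1,-10],[0,0,10],85],[[0,0,-20],[0,0,10],85],[[1,0,-20],[0,0,10],85],[[0,0,-10],[0,0,4],85],[[0,0,0],[0,0,0],85],[[0,0,0],[0,0,0],85]]'

```text
clock: 12.42
position: [0.616, 0.2842, 0.1122]
ee_rot: [0.989, -0.15, 0.001, -0.0]
ft_force: [0.2, 0.3, 0.8]
grip_width: 0.993
```

```bash
python3 - <<'E'
from h import *
i,im=shot('wrist','w12'); o=readout.get_obs(); print(o['clock'],o['position'],o['ft_force'],o['ee_rot'],o['joint_pos']);np.save('w12T.npy',i['world_from_camera'])
q=o['ee_rot'];print(np.degrees(2*np.arctan2(q[1],q[0])))
E
```

```text
12.475 [0.61590093 0.28440688 0.11217078] [ 0.31667095 -0.349636    0.25342172] [ 9.88658824e-01 -1.50176647e-01  7.92446187e-04 -2.78462761e-04] [ 0.06108961  0.67726281 -0.83680796  1.40920425  0.50856492  1.2763417
 -1.11248689]
-17.27433338492913
```

View pics/w12.png

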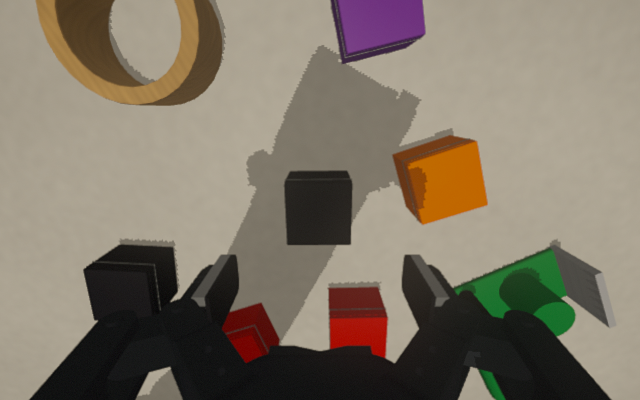

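Emit:
play_rows --rows '[[[0,0,-25],[0,0,0],74],[[0,0,-40],[0,0,0],74],[[0,0,-30],[0,0,0],74],[[0,0,-13],[0,0,0],74],[[0,0,0],[0,0,0],45],[[0,0,0],[0,0,0],45],[[0,0,0],[0,0,0],45],[[0,0,0],[0,0,0],45]]' --force 40

```text
clock: 13.48
position: [0.6159, 0.2849, 0.004]
ee_rot: [0.989, -0.149, 0.001, -0.0]
ft_force: [-0.7, -1.5, 4.1]
grip_width: 0.602
```

Emit:
play_rows --rows '[[[0,0,5],[0,0,0],45],[[0,0,15],[0,0,0],45],[[0,0,20],[0,0,0],45],[[0,0,10],[0,0,0],45],[[0,0,0],[0,0,0],45],[[0,0,0],[0,0,0],45],[[0,0,0],[0,0,0],45],[[0,0,0],[0,0,0],45]]'

```text
clock: 14.48
position: [0.6151, 0.2845, 0.0524]
ee_rot: [0.989, -0.149, -0.0, 0.0]
ft_force: [-0.6, 0.1, -1.3]
grip_width: 0.601
```

```bash
python3 - <<'E'
from h import *
i,im=shot('wrist','w13'); o=readout.get_obs(); print(o['clock'],o['position'],o['ft_force'],o['grip_width'],o['tau'])
F=[]
for _ in range(4): camera('top');F.append(readout.get_obs()['ft_force'])
print(np.round(F,2))
E
```

```text
14.525 [0.61513213 0.28457433 0.052519  ] [ 0.0888728  -0.30661776 -0.81367263] 0.6045822874450006 [ 1.51328137e-02 -7.35664558e+01 -1.83330631e+01 -3.22040570e+01
  1.59520051e-02  7.11691682e-03 -3.65308633e-04]
[[ 0.6  -0.16 -1.24]
 [ 0.56 -0.25 -1.34]
 [ 0.59 -0.67 -1.75]
 [-0.41 -0.04 -0.82]]
```

View pics/w13.png

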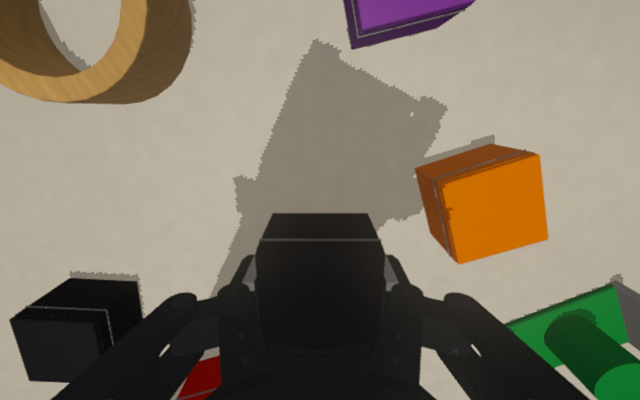

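The box is lifted clear and weighs about 1.2 N, so it's the light one. I'll put it back in the same place.

Emit:
play_rows --rows '[[[0,0,-15],[0,0,0],45],[[0,0,-22],[0,0,0],45],[[0,0,-8],[0,0,0],45],[[0,0,-4],[0,0,0],45],[[0,0,0],[0,0,0],45]]'

```text
clock: 15.35
position: [0.6153, 0.2848, 0.004]
ee_rot: [0.989, -0.149, 0.0, 0.0]
ft_force: [-1.3, -1.6, 1.5]
grip_width: 0.607
```

Emit:
play_rows --rows '[[[0,0,0],[0,0,0],56],[[0,0,0],[0,0,0],64],[[0,0,0],[0,0,0],74],[[0,0,0],[0,0,0],74],[[0,0,15],[0,0,0],74],[[0,0,40],[0,0,0],80],[[0,0,50],[0,0,0],85],[[0,0,30],[0,0,0],85],[[0,0,0],[0,0,0],85]]'

```text
clock: 16.48
position: [0.6165, 0.2857, 0.1431]
ee_rot: [0.989, -0.149, 0.002, -0.002]
ft_force: [-0.2, 0.1, -0.9]
grip_width: 0.998
```

```bash
python3 - <<'E'
from h import *
i,im=shot('wrist','w14'); o=readout.get_obs(); print(o['clock'],o['position'],o['ft_force'],o['grip_width'])
im=cv2.imread('pics/top0.png');i=camera_info('top')
print(onplane(i,234,238,.046))
E
```

```text
16.525 [0.61581578 0.28507718 0.14087444] [ 0.72289276 -0.36039138 -0.59748694] 0.9940220458795106
[0.43462543 0.25870628 0.046     ]
```

View pics/w14.png

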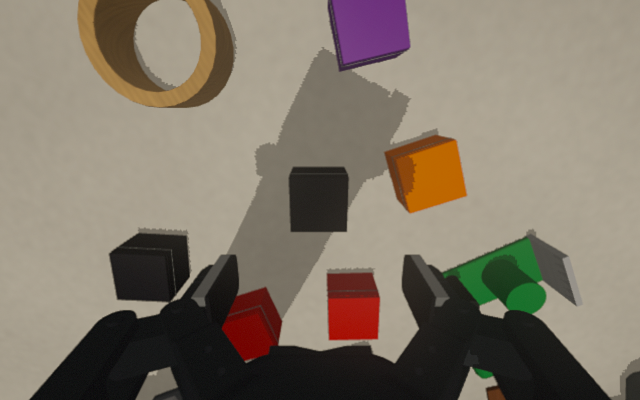

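The light box stands upright where it was, at about (319,203). Next is the second box, at left (150,265).

Emit:
play_rows --rows '[[[-20,-2,0],[0,0,0],85],[[-40,-5,0],[0,0,0],85],[[-45,-5,0],[0,0,0],85],[[-40,-5,0],[0,0,0],85],[[-25,-3,0],[0,0,0],85],[[-10,-1,0],[0,0,0],85],[[0,0,0],[0,0,0],85],[[0,0,0],[0,0,0],85]]'

```text
clock: 17.52
position: [0.4362, 0.2636, 0.1389]
ee_rot: [0.989, -0.15, -0.0, -0.0]
ft_force: [-0.4, 0.1, -0.3]
grip_width: 0.997
```

```bash
python3 - <<'E'
from h import *
i,im=shot('wrist','w15'); o=readout.get_obs(); print(o['clock'],o['position'],o['ee_rot'],o['joint_pos']);np.save('w15T.npy',i['world_from_camera'])
q=o['ee_rot'];print(np.degrees(2*np.arctan2(q[1],q[0])))
cv2.imwrite('pics/w15c.png',cv2.resize(im[130:260,260:380],None,fx=5,fy=5,interpolation=cv2.INTER_CUBIC))
E
```

```text
17.575 [0.43613732 0.26366111 0.13886302] [ 9.88759987e-01 -1.49511085e-01 -1.33728627e-04 -3.23794885e-04] [ 0.26232838  0.30579788 -1.01618178  1.83726235  0.28293879  1.15445393
 -1.14947002]
-17.197189621209983
```

View pics/w15c.png

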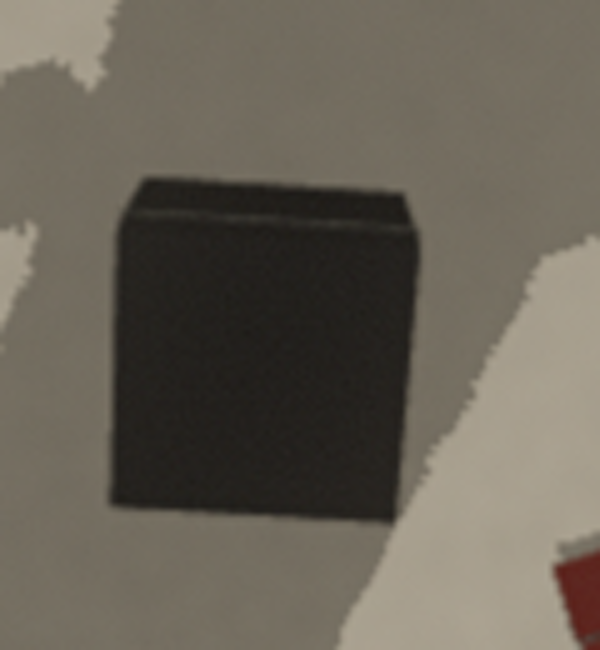

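View pics/w15.png

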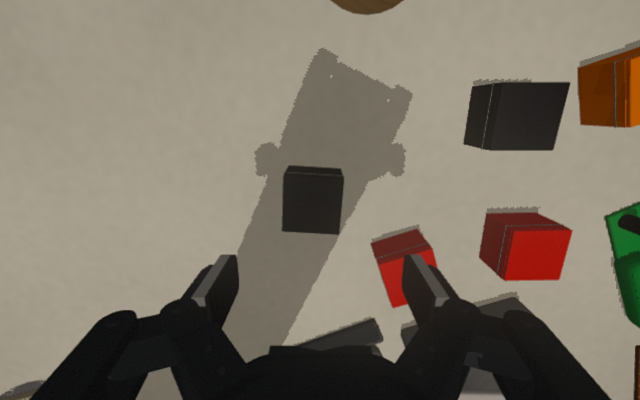

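```bash
python3 - <<'E'
from h import *
i=dict(camera_info('wrist'));i['world_from_camera']=np.load('w15T.npy')
P=np.array([onplane(i,260+u/5-.4,130+v/5-.4,.046) for u,v in [(120,213),(418,232),(396,522),(111,503)]])
print(P.mean(0),[np.linalg.norm(P[k]-P[k-1]).round(4) for k in range(4)])
for a,b in((0,1),(3,2)):
    d=P[b]-P[a];print(np.degrees(np.arctan2(d[1],d[0])))
E
```

```text
[0.43008418 0.26502323 0.046     ] [np.float64(0.0534), np.float64(0.0506), np.float64(0.0539), np.float64(0.0517)]
-20.992702638583634
-21.440710214810334
```

Emit:
play_rows --rows '[[[-3,1,-25],[0,0,-2],80],[[-3,0.4,-40],[0,0,-2],76],[[0,0,-40],[0,0,0],76],[[0,0,-22],[0,0,0],76],[[0,0,-7],[0,0,0],76],[[0,0,0],[0,0,0],45],[[0,0,0],[0,0,0],45],[[0,0,0],[0,0,0],45],[[0,0,0],[0,0,0],45]]' --force 60

```text
clock: 18.7
position: [0.4301, 0.2656, 0.0061]
ee_rot: [0.983, -0.184, 0.001, -0.001]
ft_force: [-0.7, 0.2, 7.8]
grip_width: 0.6
```

Emit:
play_rows --rows '[[[0,0,5],[0,0,0],45],[[0,0,15],[0,0,0],45],[[0,0,20],[0,0,0],45],[[0,0,10],[0,0,0],45],[[0,0,0],[0,0,0],45],[[0,0,0],[0,0,0],45],[[0,0,0],[0,0,0],45]]'

```text
clock: 19.58
position: [0.429, 0.2648, 0.0544]
ee_rot: [0.983, -0.184, -0.0, 0.0]
ft_force: [0.4, 0.6, -2.7]
grip_width: 0.604
```

```bash
python3 - <<'E'
from h import *
i,im=shot('wrist','w16'); o=readout.get_obs(); print(o['clock'],o['position'],o['ft_force'],o['grip_width'])
F=[]
for _ in range(4): camera('top');F.append(readout.get_obs()['ft_force'])
print(np.round(F,2))
E
```

```text
19.625 [0.42901284 0.26487727 0.05447285] [-0.85431018 -0.19638761 -3.80583299] 0.5975534666911798
[[ 0.46  0.15 -4.08]
 [-0.1  -0.13 -4.89]
 [ 0.09 -0.   -3.  ]
 [ 0.62  0.33 -4.28]]
```

View pics/w16.png

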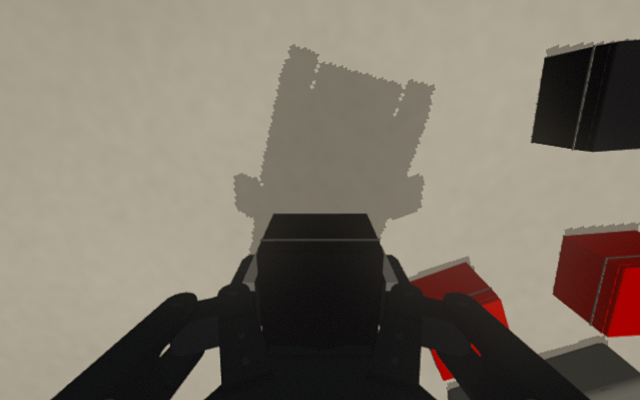

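It weighs about 4.1 N, so this is the heavy one. I'll raise it and carry it to above the plate.

Emit:
play_rows --rows '[[[0,0,30],[0,0,0],45],[[0,0,45],[0,0,0],45],[[5,-12,25],[0,0,0],45],[[15,-30,0],[0,0,0],45],[[19,-40,0],[0,0,0],45],[[19,-40,0],[0,0,0],45],[[19,-40,0],[0,0,0],45],[[19,-40,0],[0,0,0],45],[[14,-30,0],[0,0,0],45],[[7,-16,0],[0,0,0],45],[[3,-6,0],[0,0,0],45],[[0,0,0],[0,0,0],45]]'

```text
clock: 21.32
position: [0.5491, 0.0121, 0.1549]
ee_rot: [0.983, -0.183, -0.0, -0.0]
ft_force: [-0.3, 0.4, -4.7]
grip_width: 0.598
```

Emit:
play_rows --rows '[[[0,0,-10],[0,0,0],45],[[0,0,-12],[0,0,0],45],[[0,0,-6],[0,0,0],45],[[0,0,0],[0,0,0],45],[[0,0,0],[0,0,0],45],[[0,0,0],[0,0,0],45]]'

```text
clock: 22.08
position: [0.5496, 0.0111, 0.1273]
ee_rot: [0.983, -0.184, 0.0, -0.0]
ft_force: [0.2, 0.7, -3.7]
grip_width: 0.601
```

```bash
python3 - <<'E'
from h import *
i,im=shot('wrist','w17');o=readout.get_obs(); print(o['clock'],o['position'],o['ft_force'],o['grip_width'],o['ee_rot'],abs(o['joint_velocities']).max())
i,im=shot('top','t17');cv2.imwrite('pics/t17c.png',cv2.resize(im[120:270,150:430],None,fx=2.8,fy=2.8,interpolation=cv2.INTER_CUBIC))
i,im=shot('scene','s17');cv2.imwrite('pics/s17c.png',cv2.resize(im[110:250,240:420],None,fx=4,fy=4,interpolation=cv2.INTER_CUBIC))
E
```

```text
22.125 [0.54951947 0.01100863 0.12724265] [-0.80458349 -0.18274187 -4.48216072] 0.6020449990466011 [ 9.82993780e-01 -1.83638586e-01  3.12044959e-04 -2.77551472e-05] 0.002012564468387148
```

View pics/w17.png

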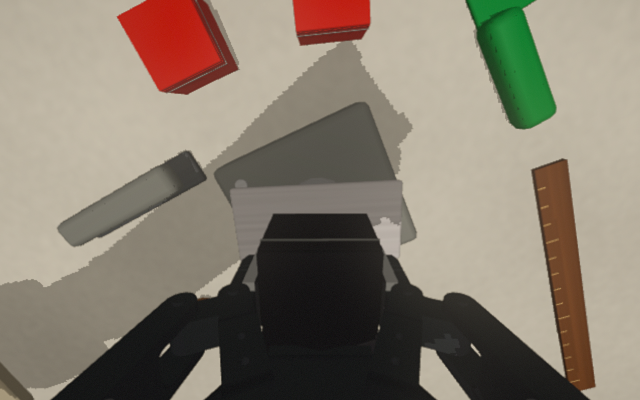

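View pics/s17c.png

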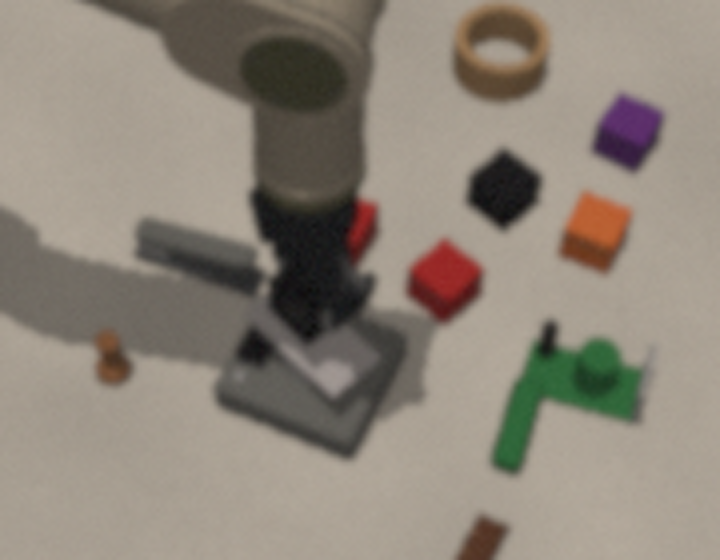

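View pics/t17c.png

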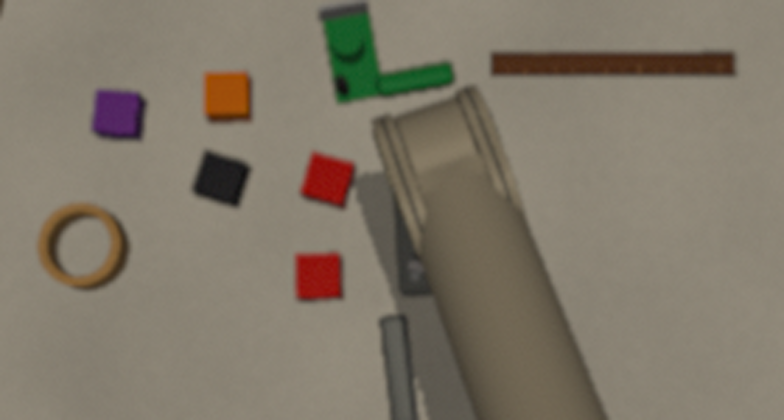

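```bash
python3 - <<'E'
from h import *
i=camera_info('wrist')
c=np.array([.5488,.0104]);a=np.radians(161.7);l=np.array([np.cos(a),np.sin(a)]);s=np.array([-l[1],l[0]])
for p,q in((1,1),(1,-1),(-1,1),(-1,-1)): print(np.round(proj(i,[*(c+.06*p*l+.03*q*s),.081]),1))
E
```

```text
[241.1 265.8]
[229.3 189.4]
[400.4 258.5]
[403.6 180.7]
```

The predicted corners of a seated plate, (229,189), (404,181) and (400,259), match the picture to within 2–3 px. I'm handing in.

```bash
python3 - <<'E'
from h import *
print(manip.hand_in()); o=readout.get_obs(); print(o['clock'],o['position'],o['ft_force'],o['grip_width'])
E
```

```text
the job is handed in; nothing more can be done
None
the job is handed in; nothing more can be done
```

The task is complete and handed in at about 22 s of the 72 s allowed; no verdict was reported.

- **Plate:** It is seated on the collar and released. After I let go, its corners measured as a 119 × 60 mm rectangle centred within about 1 mm of the measured collar centre. In the last wrist picture they matched the predicted corners of a level, seated plate to within 2–3 px.
- **Weighing:** The box at about (0.616, 0.285) read about 1.2 N when lifted, so it is the light one. I put it back upright in the same place and released it. The box at about (0.430, 0.265) read about 4.1 N, so it is the heavy one.
- **Final hold:** The heavy box is gripped at 60 N and upright, less than 1 mm from the collar centre. Its underside is about 40 mm above the plate, and the joints were still.
- **Bystanders:** The ones in view looked undisturbed in the final pictures. I did not measure their positions, and I took no close-up side view of the plate or the held box.
- **Disagreement:** A coarse reading from the top camera put the collar about 4 mm further out in x than the wrist camera did. I went with the wrist camera, and the plate's boss entered the collar without resistance.

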